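# Take down a stack of dishes and their spacer plate

## Task

Take the stack of two glass dishes and the blue spacer plate apart from the top down, one piece at a time: stand the dishes on the green mat, one centred in each ring outline, and lay the spacer plate flat and squarely on the blue plate already set aside, which stays where it lies. Set everything down gently, keep the dishes level, and leave the other things on the bench where they are.

Things in the scene. Friction and masses are not known exactly. Their poses are not given: they have to be found in the camera images.
- upper_dish: clear shallow glass dish, 60 mm outside diameter, 12 mm high, upright 2.5 mm wall, open at the top, about 0.05 kg; origin at the centre of its underside, z up. It starts on top of the spacer plate, underside 18 mm above the bench.
- lower_dish: clear shallow glass dish, 60 mm outside diameter, 12 mm high, upright 2.5 mm wall, open at the top, about 0.05 kg; origin at the centre of its underside, z up. It starts on the bench at the foot of the stack, under the spacer plate.
- spacer_plate: blue metal plate, 110 x 68 x 6 mm, about 0.12 kg, with a 10 mm hole near each end; origin at the centre of its underside, x along its length, z up. Starts between the dishes, underside 12 mm above the bench, centred over the lower dish to a few mm; its ends overhang the dish by about 25 mm, its long sides by about 4 mm.
- pile_plate: blue metal plate, 110 x 68 x 6 mm, about 0.12 kg, with a 10 mm hole near each end; origin at the centre of its underside, x along its length, z up. Starts alone and loose on the bench, as the first of the plate pile, to the left or the right of the stack.
- mat: dark green flat silicone mat fixed to the bench, 110 x 210 x 3 mm, with two white ring outlines; origin at the centre of its underside, x across its 110 mm width, y along its 210 mm length, z up. It lies to the left or the right of the stack, on the other side from the pile plate.
- ring_0 (a point): centre of one white ring outline (72 mm diameter, printed only, no step) on the mat's upper face, 3 mm above the bench, 50 mm from the mat's centre towards the mat's -y
- ring_1 (a point): centre of the other, like white ring outline, on the mat's upper face, 50 mm from the mat's centre towards the mat's +y
- weight_1: bystander: loose brass-coloured calibration weight with a knob, 32 mm diameter, 46 mm high; origin at the centre of its underside
- weight_2: bystander: loose grey calibration weight with a knob, 26 mm diameter, 36 mm high; origin at the centre of its underside
- weight_3: bystander: loose brass-coloured calibration weight with a knob, 20 mm diameter, 27 mm high; origin at the centre of its underside
- stopper_1: bystander: loose red-brown rubber stopper, 27 mm diameter, 26 mm high; origin at the centre of its underside
- stopper_2: bystander: loose red-brown rubber stopper, 31 mm diameter, 26 mm high; origin at the centre of its underside
- beaker_50: bystander: small loose glass beaker at the left, 44 mm diameter, 58 mm high; origin at the centre of its underside

How it is judged:
By the outcome, as a careful person would: the job done as asked, in the order asked, and still so for the second after the job is handed in, with the robot touching nothing.
It also fails if it takes over 61 s, if anything falls off the work surface, if the arm or the gripper's body presses on something with over 40 N, if the wrist force passes 120 N, or if a joint passes its speed limit or range.

## Robot

A 6-joint arm with a two-finger parallel gripper is mounted at the origin on a cart in front of the work surface, level with it; the furniture and walls round the work are solid. World frame = base frame: x ahead of the robot, y to its left, z up, the work surface at z = 0. Lengths are in m, angles in rad, forces in N, time in s.
With the tool pointing down it reaches from about 0.375 to 0.9 m from the base axis. Payload 3.1 kg.
Tool frame: the origin (TCP) lies between the finger pads; the fingertips stand manip.finger_overhang ahead of it and the grasp point (between the pads) lies 5 mm behind it (manip.finger_overhang is the distance from the TCP to the fingertips, in m); z points along the fingers, y is the line along which they close (so a half turn about z gives the same grasp; the last joint's range is limited). The gripper opens to 85 mm and grips with 20 to 120 N. Pads are 22 mm wide; open, the fingers measure 114 mm over their backs; the gripper's body (76 mm by 85 mm) begins 54 mm behind the grasp point. The pads swing forward as they close: fully open they stand 13 mm farther back than shut.
Start: joints at [0.945, 0.527, 1.433, -0, 1.181, -0.178], TCP at [0.271, 0.563, 0.245] pointing down, gripper open.
Joint ranges: [-3.08, 3.08], [-0.75, 2.2], [0.22, 2.44], [-1.43, 4.57], [0, 2.65], [-2.85, 2.85]. Speed limits (rad/s): [2.79, 2.79, 3.14, 3.14, 3.14, 3.14].

## Interface

Orientations are given as a unit quaternion [x, y, z, w].
In Python, from station import manip gives the robot as it stands.
- The arm moves only by the tool drive_tool, never from a script. Its argument "plan" is a list of rows, each a list of 7 numbers: the shift along the tool's x, y, z in m, then the turn, a rotation vector about the tool's x, y, z in degrees, then the opening, from -1 (shut) to 1 (fully open). In form: [[x, y, z, wx, wy, wz, gripper], ...]. A call has 1 to 10 rows; each row shifts and turns the commanded pose from where the row before left it, along the tool's axes as they then stand; what a row does not reach is not made up. A row lasts 1/10 s, in which the tool goes at most 50 mm and 8.59 degrees, less where a joint would pass 70% of its speed; a pose out of reach is approached as far as the arm can. A call is refused whole if a number of a shift passes 0.05 or a number of a turn 8.59, either way. A call with a gripper value outside its range is refused whole. The fingers move at their own pace and stop on an object; "newtons" is the grip in N (left out, the last holds). Time passes only in rows, so rows that do not move let the fingers close. It gives the time, the measured TCP pose, the force, the opening and the grip force at its end, in the units of the state.
- manip.sense(): the state, without advancing time (a new reading comes with each control period).
- manip.snapshot(name): name is "scene" or "top" or "wrist"; returns a dict with "image" (400x640x3 uint8, red, green, blue), "z_map" (400x640 float32, m along the optical axis (not along the pixel's ray), 0 where there is no reading), "fov_y" (degrees; the focal length in pixels is half the picture's height over the tangent of half this angle, whatever the lens; pixels are square), "cx", "cy" (the principal point, pixels), "extrinsics" (4x4, takes a point from camera to world coordinates); the wrist camera has in their place "mount" (4x4, takes a point from camera to tool coordinates, whose origin is the TCP and whose axes are the flange's). Camera axes: x right, y up, looking along -z (the intrinsics and any distortion apply to the point x, -y, -z); pixel columns grow to the right and rows downward; lengths in m; the calibration is good to about 2 mm. A picture is of the moment at which its call begins: read the wrist's pose just before it.
- manip.sign_off(): hands the job in; it is judged then, once.
The state is a dict: "t": time; "q": joint angles; "qd": joint speeds; "tau": joint torques, N m; "tcp_pos": TCP position; "tool_rot": TCP orientation; "force": force on the tool from outside, world axes, zero at the start; "ft_torque": the same for the moment, N m; "finger_gap": opening from 0.0 (shut) to 1.0 (fully open); "gripper_force": force on a finger pad.
Only numpy, scipy, OpenCV 4.12 (cv2) and the standard library are available. Lean on these libraries where they do the work, as an engineer would, in place of code of your own. Each camera call takes 0.05 s, during which the arm holds its last target. There are 200 camera calls.

## Working session

There is one attempt and no reset: what is moved stays moved. The work goes in short steps, Python scripts to look and compute and a tool call to move; the robot and the scene stay as the last step left them, time stands still between calls to the robot, and variables do not carry over. Pictures are saved under pics/ and viewed, at most 10 in all, crops included, and the job is handed in when it is done.

Besides the shell and the picture viewer there is one more tool, called after "Call:" as name(argument=value, ...), one argument or row to a line, values as JSON. drive_tool: Moves the arm, as the interface text tells. Its arguments: {"type":"object","properties":{"plan":{"type":"array"},"newtons":{"type":"number"}},"required":["plan"]}

```bash
ls; mkdir -p pics; cat > h.py <<'E'
import numpy as np,cv2
from station import manip
def snap(n,save=None):
    s=manip.snapshot(n)
    if save: cv2.imwrite('pics/'+save,cv2.cvtColor(s['image'],cv2.COLOR_RGB2BGR))
    return s
def ext(s,st=None):
    if 'extrinsics' in s: return np.array(s['extrinsics'])
    from scipy.spatial.transform import Rotation as R
    T=np.eye(4);T[:3,:3]=R.from_quat(st['tool_rot']).as_matrix();T[:3,3]=st['tcp_pos']
    return T@np.array(s['mount'])
def px2w(s,u,v,z,T):
    f=200/np.tan(np.radians(s['fov_y'])/2)
    d=np.array([(u-s['cx'])/f,-(v-s['cy'])/f,-1.]);d=T[:3,:3]@d;o=T[:3,3]
    return o+d*(z-o[2])/d[2]
E
python3 - <<'E'
from h import *
s=snap('scene','scene.png');t=snap('top','top.png')
print([k for k in t],t['fov_y'],t['cx'],t['cy'],t['extrinsics'],manip.finger_overhang)
print(manip.sense())
print([ (k,t[k]) for k in t if k not in('image','z_map')])
E
```

```text
pics
['image', 'z_map', 'fov_y', 'cx', 'cy', 'extrinsics'] 51.21255849783862 317.65018584637266 202.61277777629832 [[ 0.02727277  0.99471233 -0.09901297  0.42012505]
 [-0.99916566  0.03013839  0.02756211  0.05995855]
 [ 0.03040046  0.09817867  0.99470436  1.17260453]
 [ 0.          0.          0.          1.        ]] 0.014
{'t': 0.1, 'q': array([ 9.44511739e-01,  5.28368633e-01,  1.43376690e+00,  1.88264496e-05,
        1.18142569e+00, -1.78501507e-01]), 'qd': array([ 1.33766741e-03, -9.91702631e-04, -2.52914863e-03, -2.61751218e-05,
        6.20190869e-04,  6.27726505e-04]), 'tau': array([-2.52724817e-05, -4.43306208e+01, -1.78586519e+01, -2.01656176e-04,
        3.89056731e-03,  4.03133782e-06]), 'tcp_pos': array([0.27020687, 0.56288647, 0.24443658]), 'tool_rot': array([ 2.22029090e-01,  9.75039545e-01, -9.02256190e-04, -3.93476250e-04]), 'force': array([ 0.09837931, -0.85083392, -0.23158095]), 'ft_torque': array([-0.02017639,  0.03952945, -0.03474349]), 'gripper_force': 0.0, 'finger_gap': 1.0009554103541607}
[('fov_y', 51.21255849783862), ('cx', 317.65018584637266), ('cy', 202.61277777629832), ('extrinsics', array([[ 0.02727277,  0.99471233, -0.09901297,  0.42012505],
       [-0.99916566,  0.03013839,  0.02756211,  0.05995855],
       [ 0.03040046,  0.09817867,  0.99470436,  1.17260453],
       [ 0.        ,  0.        ,  0.        ,  1.        ]]))]
```

View pics/top.png

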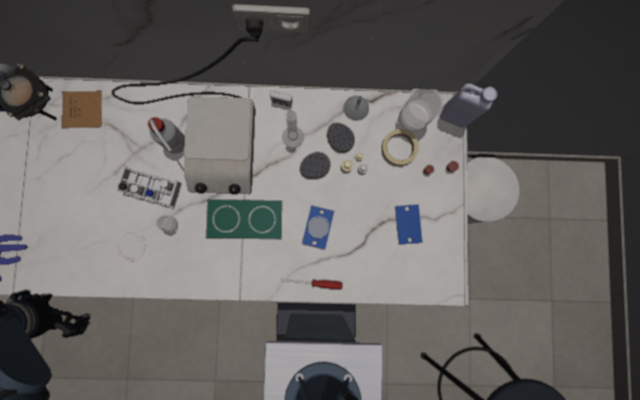

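View pics/scene.png

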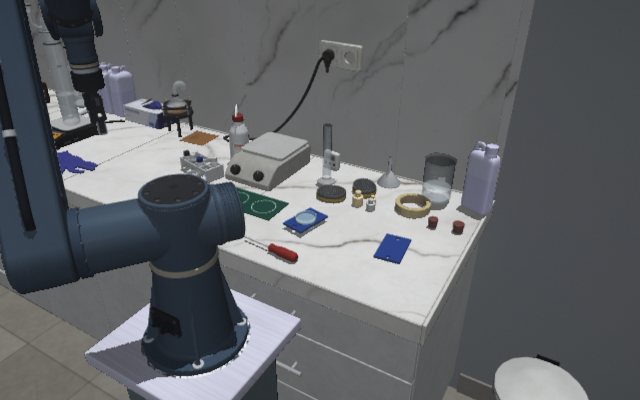

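The top view shows the stack near (318,227), the pile plate near (408,224), and the mat rings near (225,219) and (262,219). The scene view agrees with this. Next I compute coarse poses.

```bash
python3 - <<'E'
from h import *
t=snap('top');T=ext(t)
hsv=cv2.cvtColor(t['image'],cv2.COLOR_RGB2HSV)
for nm,lo,hi,z in(('blue',(105,120,60),(125,255,255),.012),('green',(65,90,20),(90,255,255),.003)):
    m=cv2.inRange(hsv,lo,hi)
    n,l,st,c=cv2.connectedComponentsWithStats(m)
    for i in range(1,n):
        if st[i,4]>150:
            r=cv2.minAreaRect(np.argwhere(l==i)[:,::-1].astype(np.float32))
            b=np.array([px2w(t,u,v,z,T)[:2] for u,v in cv2.boxPoints(r)])
            print(nm,r,px2w(t,*r[0],z,T).round(4),b.round(3).tolist())
for p in((225,219),(262,219),(318,227)): print(px2w(t,*p,.003,T))
w=manip.snapshot('wrist');print(w['fov_y'],w['cx'],w['cy'],np.array(w['mount']).round(4).tolist())
E
```

```text
blue ((408.2673034667969, 224.17327880859375), (37.21438980102539, 21.79131317138672), 84.2894058227539) [ 0.4827 -0.2276  0.012 ] [[0.531, -0.191], [0.539, -0.253], [0.435, -0.264], [0.427, -0.203]]
blue ((320.61798095703125, 214.98873901367188), (21.736421585083008, 13.041851043701172), 12.994616508483887) [0.5012 0.0186 0.012 ] [[0.489, 0.052], [0.525, 0.045], [0.513, -0.015], [0.477, -0.007]]
blue ((314.8823547363281, 238.47059631347656), (21.828205108642578, 14.067066192626953), 14.03624439239502) [0.4356 0.0327 0.012 ] [[0.423, 0.066], [0.461, 0.058], [0.448, -0.001], [0.41, 0.007]]
green ((243.78114318847656, 219.00584411621094), (72.88001251220703, 36.596221923828125), 1.1934894323349) [0.4843 0.2325 0.003 ] [[0.433, 0.332], [0.535, 0.335], [0.537, 0.132], [0.434, 0.13]]
green ((225.5, 218.5), (21.0, 21.0), 90.0) [0.4843 0.2833 0.003 ] [[0.513, 0.314], [0.514, 0.256], [0.456, 0.253], [0.454, 0.311]]
green ((262.0, 219.00001525878906), (21.21320343017578, 21.21320343017578), 45.0) [0.4858 0.1819 0.003 ] [[0.485, 0.224], [0.528, 0.184], [0.487, 0.14], [0.444, 0.18]]
[0.48283078 0.28459815 0.003     ]
[0.48582015 0.18185912 0.003     ]
[0.46794946 0.02469691 0.003     ]
64.16490704305856 319.7160667425958 204.87600352856842 [[-0.0002, 0.9479, 0.3185, 0.0805], [1.0, 0.0001, 0.0005, 0.0002], [0.0005, 0.3185, -0.9479, -0.1291], [0.0, 0.0, 0.0, 1.0]]
```

Call:
drive_tool(
  plan=[
    [-0.032,-0.021,0,0,0,0,1],
    [-0.032,-0.021,0,0,0,0,1],
    [-0.032,-0.021,0,0,0,0,1],
    [-0.032,-0.021,0,0,0,0,1],
    [-0.032,-0.021,0,0,0,0,1],
    [-0.032,-0.021,0,0,0,0,1],
    [-0.032,-0.021,0,0,0,0,1],
    [-0.032,-0.021,0,0,0,-6.7,1],
    [-0.032,-0.021,0,0,0,-6.7,1],
    [0,0,0,0,0,0,1],
  ],
  newtons=20,
)

```text
t: 1.2
tcp_pos: [0.4552, 0.2677, 0.2454]
tool_rot: [0.109, 0.994, -0.0, 0.001]
force: [-0.1, 0.3, 0.1]
finger_gap: 1.001
gripper_force: 0.0
```

```bash
cat >> h.py <<'E'
from scipy.spatial.transform import Rotation as R
def to(x,y,z,yaw=None):
    """print tool-frame shift to world TCP target; yaw=direction of tool y, deg"""
    st=manip.sense();r=R.from_quat(st['tool_rot']).as_matrix()
    p=np.array(st['tcp_pos']);d=r.T@(np.array([x,y,z])-p)
    yw=np.degrees(np.arctan2(r[1,1],r[0,1]))
    print('t',round(st['t'],2),'tcp',p.round(4),'yaw_y',yw.round(2),'tilt',np.degrees(np.arcsin(r[:2,2])).round(2),'shift_tool_mm',(d*1000).round(1),'turn_z', None if yaw is None else -(yaw-yw))
def wrist(save=None):
    st=manip.sense();s=snap('wrist',save);return s,ext(s,st)
def cloud(s,T):
    f=200/np.tan(np.radians(s['fov_y'])/2);v,u=np.mgrid[:400,:640];z=s['z_map']
    c=np.stack([(u-s['cx'])/f*z,-(v-s['cy'])/f*z,-z],-1)
    return c@T[:3,:3].T+T[:3,3]
E
python3 - <<'E'
from h import *
w,T=wrist('w1.png')
to(.468,.026,.2446,78)
E
```

```text
t 1.25 tcp [0.4535 0.2692 0.2453] yaw_y 77.46 tilt [0.02 0.01] shift_tool_mm [ -67.  -234.3    0.6] turn_z -0.5361069506996756
```

View pics/w1.png

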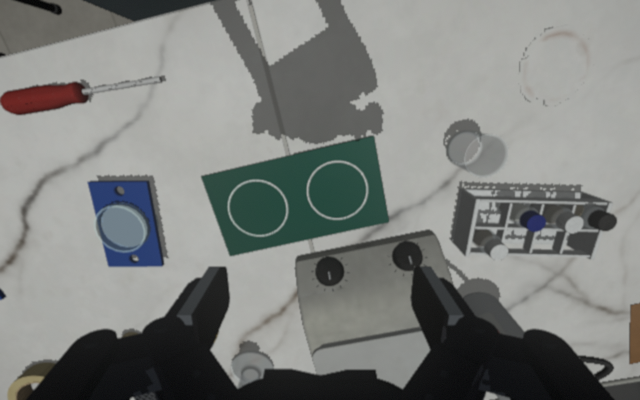

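The wrist view shows the rings at about (257,208) and (337,190), and the stack at the left near (125,225). I'll fit the rings, then move over the stack.

```bash
cat >> h.py <<'E'
def rings(s,T):
    hsv=cv2.cvtColor(s['image'],cv2.COLOR_RGB2HSV)
    g=cv2.inRange(hsv,(60,80,20),(95,255,255))
    n,l,st,c=cv2.connectedComponentsWithStats(g)
    out=[]
    cs,h=cv2.findContours(g,cv2.RETR_CCOMP,cv2.CHAIN_APPROX_NONE)
    i=max(range(len(cs)),key=lambda i:cv2.contourArea(cs[i]))
    r=cv2.minAreaRect(cs[i]);print('mat',px2w(s,*r[0],.003,T).round(4),[px2w(s,*b,.003,T)[:2].round(4).tolist() for b in cv2.boxPoints(r)])
    for j,k in enumerate(cs):
        if h[0][j][3]==i and cv2.contourArea(k)>500:
            P=np.array([px2w(s,*p[0],.003,T)[:2] for p in k],np.float32)
            e=cv2.fitEllipse(P);print('ring',np.round(e,4) if 0 else e)
E
python3 - <<'E'
from h import *
w,T=wrist(); rings(w,T); to(.468,.026,.2446,78)
E
```

```text
mat [0.483  0.2321 0.003 ] [[0.4309, 0.1292], [0.431, 0.3345], [0.5378, 0.34], [0.5421, 0.1157]]
ring ((0.48721250891685486, 0.18156400322914124), (0.07831647247076035, 0.07897809147834778), 63.616981506347656)
ring ((0.48588672280311584, 0.28196635842323303), (0.07813528180122375, 0.07869233936071396), 98.25309753417969)
t 1.3 tcp [0.4523 0.2702 0.2452] yaw_y 77.55 tilt [-0.04  0.02] shift_tool_mm [ -68.  -235.1    0.5] turn_z -0.4548109274297616
```

Call:
drive_tool(
  plan=[
    [-0.003,-0.039,0.0075,0,0,0,1],
    [-0.003,-0.039,0.0075,0,0,0,1],
    [-0.003,-0.039,0.0075,0,0,0,1],
    [-0.003,-0.039,0.0075,0,0,0,1],
    [-0.003,-0.039,0.0075,0,0,0,1],
    [-0.003,-0.039,0.0075,0,0,0,1],
    [0,0,0,0,0,0,1],
    [0,0,0,0,0,0,1],
    [0,0,0,0,0,0,1],
    [0,0,0,0,0,0,1],
  ],
)

```text
t: 2.3
tcp_pos: [0.4201, 0.0398, 0.2005]
tool_rot: [0.106, 0.994, 0.0, 0.0]
force: [-0.3, 0.8, -0.8]
finger_gap: 1.002
gripper_force: 0.0
```

```bash
python3 - <<'E'
from h import *
to(.468,.026,.1,78)
w,T=wrist('w2.png');to(.468,.026,.1,78)
# enlarge crop
im=cv2.imread('pics/w2.png');cv2.imwrite('pics/w2.png',im)
np.savez('w2.npz',T=T,**{k:w[k] for k in w})
E
```

```text
t 2.3 tcp [0.4201 0.0398 0.2005] yaw_y 77.88 tilt [0.03 0.01] shift_tool_mm [-49.7  -3.5 100.6] turn_z -0.1183269355024521
t 2.35 tcp [0.4201 0.0397 0.2005] yaw_y 77.89 tilt [0.03 0.  ] shift_tool_mm [-49.7  -3.4 100.5] turn_z -0.11464872627992406
```

View pics/w2.png

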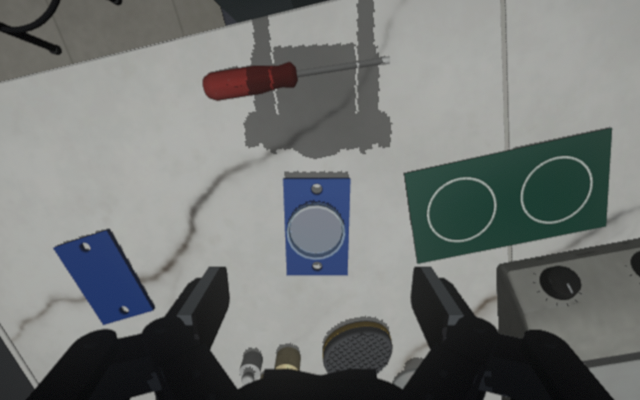

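The stack is centred at about (317,228), with plate corners near (284,179), (350,178), (348,275), (287,275). The pile plate is near (104,275). Now I measure them.

```bash
cat >> h.py <<'E'
def blues(s,T,zs=(.018,.006)):
    hsv=cv2.cvtColor(s['image'],cv2.COLOR_RGB2HSV)
    m=cv2.inRange(hsv,(108,150,70),(122,255,255))
    m=cv2.morphologyEx(m,cv2.MORPH_CLOSE,np.ones((3,3)))
    n,l,st,c=cv2.connectedComponentsWithStats(m)
    for i in range(1,n):
        if st[i,4]>1500:
            for z in zs:
                P=np.array([px2w(s,u,v,z,T)[:2] for v,u in np.argwhere(l==i)],np.float32)
                r=cv2.minAreaRect(P);b=cv2.boxPoints(r);k=b[1]-b[0];k2=b[2]-b[1];k=k if np.hypot(*k)>np.hypot(*k2) else k2
                a=(np.degrees(np.arctan2(k[1],k[0]))+90)%180-90
                print('blue',c[i].round(0),'z',z,np.round(r[0],4),np.round(r[1],4),'long axis deg',a.round(1))
    return m
E
python3 - <<'E'
from h import *
w=dict(np.load('w2.npz'));T=w['T']
rings(w,T);m=blues(w,T);cv2.imwrite('m.png',m)
C=cloud(w,T)
for u,v in((317,232),(300,215),(317,205),(290,185),(345,270),(289,232),(343,232),(250,230),(110,275),(210,300),(222,272),(415,272)): print((u,v),C[v,u].round(4))
r,_=cv2.minEnclosingCircle(np.zeros((1,1,2),np.float32))
g=cv2.cvtColor(w['image'],cv2.COLOR_RGB2GRAY)
im=cv2.cvtColor(w['image'],cv2.COLOR_RGB2BGR)[165:290,265:370]
cv2.imwrite('pics/c2.png',cv2.resize(im,None,fx=5,fy=4.8,interpolation=cv2.INTER_CUBIC)[:600])
E
```

```text
mat [0.4821 0.2389 0.003 ] [[0.4294, 0.1231], [0.431, 0.3338], [0.5376, 0.3608], [0.5409, 0.1296]]
ring ((0.48711907863616943, 0.18208687007427216), (0.07757353037595749, 0.07838387042284012), 100.0409164428711)
ring ((0.4858255982398987, 0.28241583704948425), (0.07723391056060791, 0.07835642993450165), 115.66246795654297)
blue [104. 277.] z 0.018 [ 0.4792 -0.2192] [0.1038 0.0644] long axis deg 5.9
blue [104. 277.] z 0.006 [ 0.4845 -0.2298] [0.1078 0.0669] long axis deg 5.9
(317, 232) [0.4709 0.0257 0.0226]
(300, 215) [0.4496 0.0124 0.0202]
(317, 205) [0.4396 0.0326 0.0294]
(290, 185) [0.4163 0.0099 0.0199]
(345, 270) [0.523  0.0459 0.0196]
(289, 232) [ 0.4634 -0.0022  0.0258]
(343, 232) [0.4738 0.0524 0.029 ]
(250, 230) [ 4.622e-01 -4.930e-02  2.000e-04]
(110, 275) [ 0.4802 -0.221   0.0065]
(210, 300) [ 0.4057 -0.0012  0.2231]
(222, 272) [ 4.030e-01 -4.000e-04  2.068e-01]
(415, 272) [0.4223 0.0827 0.2043]
```

View pics/c2.png

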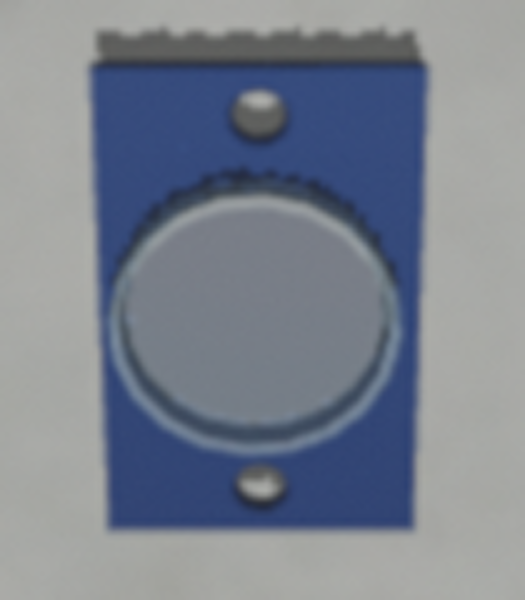

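```bash
python3 - <<'E'
from h import *
w=dict(np.load('w2.npz'));T=w['T']
P=[px2w(w,u,v,.018,T)[:2] for u,v in((283.4,178.5),(350.4,178.5),(347.8,275),(286.6,275))]
P=np.array(P);print('plate',P.mean(0),'len',np.linalg.norm(P[2]-P[1]),np.linalg.norm(P[3]-P[0]),'wid',np.linalg.norm(P[1]-P[0]),np.linalg.norm(P[3]-P[2]))
d=P[2]+P[3]-P[0]-P[1];print('axis',np.degrees(np.arctan2(d[1],d[0])))
H=[px2w(w,265+u/5,165+v/4.8,.018,T)[:2] for u,v in((259,112),(260,484))];print('holes',H,np.mean(H,0))
for z in(.03,):
  Q=[px2w(w,265+u/5,165+v/4.8,z,T)[:2] for u,v in((111,325),(402,325),(256,454),(255,190),(150,425),(360,425))]
  Q=np.array(Q,np.float32);A=np.c_[2*Q,np.ones(len(Q))];s=np.linalg.lstsq(A,(Q**2).sum(1),rcond=None)[0];print('dish',s[:2],np.sqrt(s[2]+s[0]**2+s[1]**2), np.linalg.norm(Q-s[:2],axis=1).round(4))
C=cloud(w,T);m=(C[...,2]>.0245)&(C[...,2]<.04)&(abs(C[...,0]-.468)<.05)&(abs(C[...,1]-.026)<.05)
q=C[m];print(len(q),cv2.minEnclosingCircle(q[:,:2].astype(np.float32)))
# finger tips in camera: depth
m=(C[...,2]>.12)&(C[...,2]<.24);q=(C[m]-np.array(manip.sense()['tcp_pos']))@R.from_quat(manip.sense()['tool_rot']).as_matrix()
for s in(-1,1):
  k=q[q[:,1]*s>0]; print('finger tool max z',np.sort(k[:,2])[-5:].round(4),'y inner',np.sort(abs(k[:,1]))[:5].round(4), 'x',k[:,0].min(),k[:,0].max())
E
```

```text
plate [0.46977279 0.02601327] len 0.11022995137295837 0.11024163582482237 wid 0.06717580544477622 0.06810389940842859
axis -12.118306846804025
holes [array([0.42585221, 0.03531025]), array([0.51237697, 0.01667415])] [0.46911459 0.0259922 ]
dish [0.46929888 0.02527858] 0.030604025018327815 [0.0296 0.0299 0.0297 0.0312 0.0317 0.0314]
610 ((0.46767136454582214, 0.02434922568500042), 0.030265474691987038)
finger tool max z [0.0002 0.0003 0.0004 0.0004 0.0006] y inner [0.0421 0.0421 0.0421 0.0422 0.0422] x -0.012746107344126642 0.011067995657693383
finger tool max z [0.0006 0.0006 0.001  0.001  0.001 ] y inner [0.042  0.042  0.042  0.042  0.0421] x -0.012830007552893237 0.011112673720387677
```

Call:
drive_tool(
  plan=[
    [-0.01,-0.001,0.02,0,0,0,0.41],
    [-0.01,-0.001,0.02,0,0,0,0.41],
    [-0.01,-0.001,0.02,0,0,0,0.41],
    [-0.01,-0.0005,0.02,0,0,0,0.41],
    [-0.01,0,0.02,0,0,0,0.41],
    [0,0,0,0,0,0,0.41],
    [0,0,0,0,0,0,0.41],
  ],
)

```text
t: 3.05
tcp_pos: [0.4677, 0.0251, 0.1003]
tool_rot: [0.106, 0.994, 0.0, -0.001]
force: [0.0, -0.4, -0.7]
finger_gap: 0.704
gripper_force: 0.0
```

```bash
cat >> h.py <<'E'
def tips(w,T):
    C=cloud(w,T);st=manip.sense();q=(C[w['z_map']>0]-np.array(st['tcp_pos']))@R.from_quat(st['tool_rot']).as_matrix()
    q=q[(abs(q[:,0])<.014)&(abs(q[:,1])<.05)&(q[:,2]<.02)&(q[:,2]>-.03)]
    for s in(-1,1):
        k=q[q[:,1]*s>0];print('tip z',np.sort(k[:,2])[-3:].round(4),'y in',np.sort(abs(k[:,1]))[:3].round(4))
E
python3 - <<'E'
from h import *
w,T=wrist('w3.png');tips(w,T);print(manip.sense()['finger_gap']);to(.469,.0253,.029,77.9)
C=cloud(w,T);m=(C[...,2]>.0245)&(C[...,2]<.04)&(abs(C[...,0]-.468)<.05)&(abs(C[...,1]-.026)<.05)
q=C[m];print(len(q),cv2.minEnclosingCircle(q[:,:2].astype(np.float32)))
E
```

```text
tip z [0.0087 0.0089 0.0095] y in [0.0297 0.0298 0.0298]
tip z [0.0088 0.0091 0.0095] y in [0.0295 0.0296 0.0296]
0.708053066191073
t 3.1 tcp [0.4677 0.025  0.1008] yaw_y 77.81 tilt [-0.02  0.01] shift_tool_mm [-1.2  0.5 71.8] turn_z -0.09133600560269883
1387 ((0.4679073691368103, 0.024901779368519783), 0.03023122437298298)
```

View pics/w3.png

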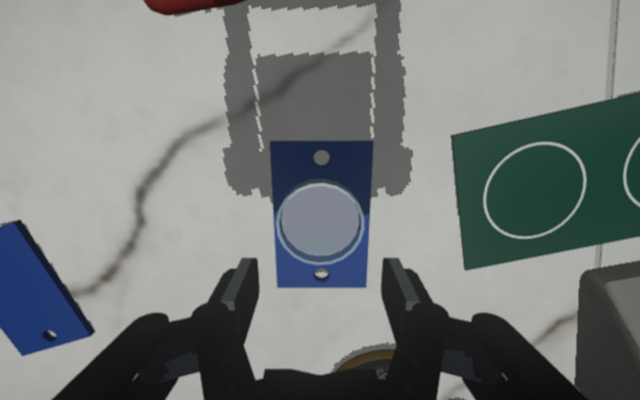

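The fingers stand about 9 mm ahead of the TCP at a 60 mm opening, either side of the stack. The dish is centred at about (320,222), in line with the TCP. Next I descend and grasp.

Call:
drive_tool(
  plan=[
    [0,0,0.02,0,0,0,0.75],
    [0,0,0.02,0,0,0,0.75],
    [0,0,0.02,0,0,0,0.75],
    [0,0,0.01,0,0,0,0.75],
    [0,0,0.001,0,0,0,0.75],
    [0,0,0,0,0,0,0.6],
    [0,0,0,0,0,0,0.35],
    [0,0,0,0,0,0,0.3],
    [0,0,0,0,0,0,0.2],
    [0,0,0,0,0,0,0.2],
  ],
  newtons=20,
)

```text
t: 4.1
tcp_pos: [0.4685, 0.0243, 0.0305]
tool_rot: [0.107, 0.994, -0.0, 0.001]
force: [-0.6, -0.1, 6.9]
finger_gap: 0.696
gripper_force: 21.0
```

```bash
python3 - <<'E'
from h import *
to(.4872,.182,.15); to(.468,.025,.1,77.9)
E
```

```text
t 4.1 tcp [0.4685 0.0243 0.0305] yaw_y 77.75 tilt [ 0.1  -0.02] shift_tool_mm [  15.   158.1 -119.5] turn_z None
t 4.1 tcp [0.4685 0.0243 0.0305] yaw_y 77.75 tilt [ 0.1  -0.02] shift_tool_mm [  0.5   0.6 -69.5] turn_z -0.14623831846883206
```

Call:
drive_tool(
  plan=[
    [0,0,-0.005,0,0,0,0.2],
    [0,0,-0.01,0,0,0,0.2],
    [0,0,-0.02,0,0,0,0.2],
    [0,0,-0.03,0,0,0,0.2],
    [0,0,0,0,0,0,0.2],
    [0,0,0,0,0,0,0.2],
  ],
)

```text
t: 4.7
tcp_pos: [0.4686, 0.0242, 0.0953]
tool_rot: [0.107, 0.994, -0.0, 0.001]
force: [0.0, -0.4, -1.1]
finger_gap: 0.694
gripper_force: 21.9
```

```bash
python3 - <<'E'
from h import *
w,T=wrist('w4.png');tips(w,T);print(manip.sense()['force']);to(.4858,.2822,.095,77.9)
C=cloud(w,T)
q=C[(C[...,2]>.08)&(C[...,2]<.105)];st=manip.sense();k=(q-st['tcp_pos'])@R.from_quat(st['tool_rot']).as_matrix()
k=k[(abs(k[:,1])<.0285)&(abs(k[:,0])<.035)];print(len(k),k.min(0),k.max(0))
E
```

```text
tip z [0.0106 0.0107 0.0107] y in [0.0004 0.0004 0.0004]
tip z [0.0105 0.0106 0.0106] y in [0. 0. 0.]
[-0.84071797 -0.16562989 -1.09377953]
t 4.75 tcp [0.4679 0.0243 0.0946] yaw_y 77.74 tilt [ 0.02 -0.01] shift_tool_mm [ 37.3 255.8  -0.5] turn_z -0.15616427015145007
11967 [-0.03014891 -0.02847813 -0.00272304] [0.0303355  0.02847018 0.01169757]
```

View pics/w4.png

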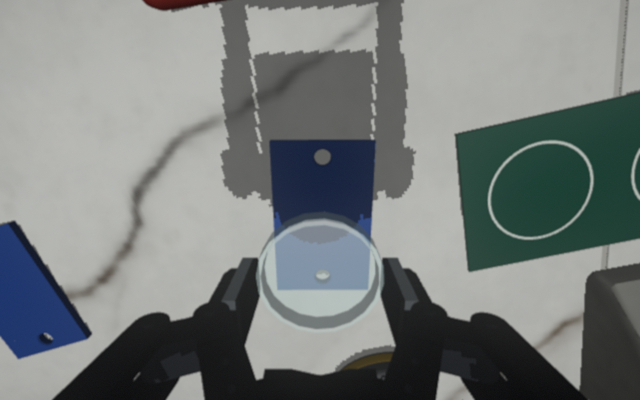

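The dish is held level and centred between the pads at about (320,270), and the plate stayed in place. I'll take it towards the far ring and pause for a ring re-measurement.

Call:
drive_tool(
  plan=[
    [0.007,0.019,0,0,0,0,0.2],
    [0.014,0.037,0,0,0,0,0.2],
    [0.014,0.037,0,0,0,0,0.2],
    [0.014,0.037,0,0,0,0,0.2],
    [0.014,0.037,0,0,0,0,0.2],
    [0.014,0.037,0,0,0,0,0.2],
    [0.014,0.037,0,0,0,0,0.2],
    [0,0,0,0,0,0,0.2],
    [0,0,0,0,0,0,0.2],
    [0,0,0,0,0,0,0.2],
  ],
)

```text
t: 5.75
tcp_pos: [0.4297, 0.2781, 0.0935]
tool_rot: [0.107, 0.994, -0.001, -0.001]
force: [-0.1, -0.6, -0.5]
finger_gap: 0.694
gripper_force: 22.0
```

```bash
python3 - <<'E'
from h import *
w,T=wrist('w5.png');rings(w,T);to(.4859,.2821,.0175,77.9)
E
```

```text
mat [0.4621 0.1849 0.003 ] [[0.4329, 0.1283], [0.4314, 0.2471], [0.4927, 0.2438], [0.4968, 0.1148]]
t 5.8 tcp [0.4301 0.2779 0.0937] yaw_y 77.66 tilt [-0.1  -0.05] shift_tool_mm [-53.8  16.2  76.1] turn_z -0.24005018523901356
```

Call:
drive_tool(
  plan=[
    [-0.0135,0.004,0.01,0,0,0,0.2],
    [-0.0135,0.004,0.015,0,0,0,0.2],
    [-0.0135,0.004,0.015,0,0,0,0.2],
    [-0.0135,0.004,0.015,0,0,0,0.2],
    [0,0,0.01,0,0,0,0.2],
    [0,0,0.006,0,0,0,0.2],
    [0,0,0.003,0,0,0,0.2],
    [0,0,0.001,0,0,0,0.2],
    [0,0,0,0,0,0,0.2],
    [0,0,0,0,0,0,0.2],
  ],
)

```text
t: 6.8
tcp_pos: [0.4865, 0.2835, 0.0199]
tool_rot: [0.107, 0.994, 0.0, 0.0]
force: [0.6, 0.3, -0.9]
finger_gap: 0.695
gripper_force: 22.0
```

```bash
python3 - <<'E'
from h import *
to(.4859,.2821,.0155,77.9);w,T=wrist();print(manip.sense()['force'])
E
```

```text
t 6.8 tcp [0.4865 0.2835 0.0199] yaw_y 77.77 tilt [0.05 0.02] shift_tool_mm [ 0.3 -1.5  4.4] turn_z -0.1339629252072001
[ 0.21093927  0.57351956 -0.88157713]
```

Call:
drive_tool(
  plan=[
    [0,-0.001,0.001,0,0,0,0.2],
    [0,0,0.001,0,0,0,0.2],
    [0,0,0.001,0,0,0,0.2],
    [0,0,0,0,0,0,0.2],
    [0,0,0,0,0,0,0.2],
  ],
)

```text
t: 7.35
tcp_pos: [0.4862, 0.2823, 0.0163]
tool_rot: [0.107, 0.994, -0.0, -0.0]
force: [0.8, -0.3, -0.4]
finger_gap: 0.695
gripper_force: 22.0
```

Call:
drive_tool(
  plan=[
    [0,0,0.0007,0,0,0,0.2],
    [0,0,0.0003,0,0,0,0.2],
    [0,0,0,0,0,0,0.2],
    [0,0,0,0,0,0,0.2],
  ],
)

```text
t: 7.75
tcp_pos: [0.4863, 0.2824, 0.0157]
tool_rot: [0.107, 0.994, 0.0, 0.0]
force: [-1.7, 0.1, 4.0]
finger_gap: 0.699
gripper_force: 22.3
```

Call:
drive_tool(
  plan=[
    [0,0,0,0,0,0,0.45],
    [0,0,0,0,0,0,0.6],
    [0,0,0,0,0,0,0.75],
    [0,0,0,0,0,0,0.85],
    [0,0,-0.01,0,0,0,0.85],
    [0,0,-0.03,0,0,0,0.85],
    [0,0,-0.04,0,0,0,0.85],
  ],
)

```text
t: 8.45
tcp_pos: [0.4849, 0.2818, 0.0951]
tool_rot: [0.107, 0.994, -0.001, -0.002]
force: [-0.1, 0.1, -0.1]
finger_gap: 0.925
gripper_force: 0.0
```

```bash
python3 - <<'E'
from h import *
to(.42,.16,.15,77.9)
E
```

```text
t 8.45 tcp [0.4849 0.2818 0.0951] yaw_y 77.74 tilt [-0.24 -0.08] shift_tool_mm [  37.8 -132.9  -54.5] turn_z -0.1644113094769608
```

Call:
drive_tool(
  plan=[
    [0.005,-0.029,-0.0175,0,0,0,0.85],
    [0.005,-0.029,-0.0175,0,0,0,0.85],
    [0.005,-0.029,-0.0175,0,0,0,0.85],
    [0.005,-0.029,-0.0175,0,0,0,0.85],
    [0.005,-0.029,-0.0175,0,0,0,0.85],
    [0.005,-0.029,-0.0175,0,0,0,0.85],
    [0,0,0,0,0,0,0.85],
    [0,0,0,0,0,0,0.85],
    [0,0,0,0,0,0,0.85],
  ],
)

```text
t: 9.35
tcp_pos: [0.4203, 0.1192, 0.2002]
tool_rot: [0.107, 0.994, 0.0, 0.0]
force: [1.0, 1.3, 0.1]
finger_gap: 0.924
gripper_force: 0.0
```

```bash
cat >> h.py <<'E'
def dish(w,T,x,y,zlo,zhi):
    C=cloud(w,T);m=(C[...,2]>zlo)&(C[...,2]<zhi)&(np.hypot(C[...,0]-x,C[...,1]-y)<.045)
    q=C[m];c,r=cv2.minEnclosingCircle(q[:,:2].astype(np.float32));print('dish',len(q),np.round(c,4),round(r,4))
E
python3 - <<'E'
from h import *
w,T=wrist('w6.png');rings(w,T);blues(w,T);to(.4685,.0255,.08,77.9)
dish(w,T,.486,.282,.009,.03)
np.savez('w6.npz',T=T,**{k:w[k] for k in w})
E
```

```text
mat [0.4838 0.2384 0.003 ] [[0.433, 0.128], [0.4309, 0.3337], [0.5372, 0.3544], [0.5449, 0.1286]]
ring ((0.4871656894683838, 0.1819104254245758), (0.07790623605251312, 0.0786154717206955), 82.00957489013672)
ring ((0.4860686659812927, 0.2824566066265106), (0.0772913247346878, 0.07908333837985992), 123.99908447265625)
blue [245. 247.] z 0.018 [0.4723 0.0254] [0.0653 0.0995] long axis deg -12.2
blue [245. 247.] z 0.006 [0.4774 0.0211] [0.0678 0.1033] long axis deg -12.2
blue [ 42. 291.] z 0.018 [ 0.4792 -0.2169] [0.104 0.065] long axis deg 5.8
blue [ 42. 291.] z 0.006 [ 0.4845 -0.2305] [0.108  0.0675] long axis deg 5.8
t 9.4 tcp [0.4202 0.1193 0.2   ] yaw_y 77.79 tilt [-0.02  0.01] shift_tool_mm [-67.1 -81.5 120. ] turn_z -0.1095752770449252
dish 735 [0.4857 0.2817] 0.0305
```

View pics/w6.png

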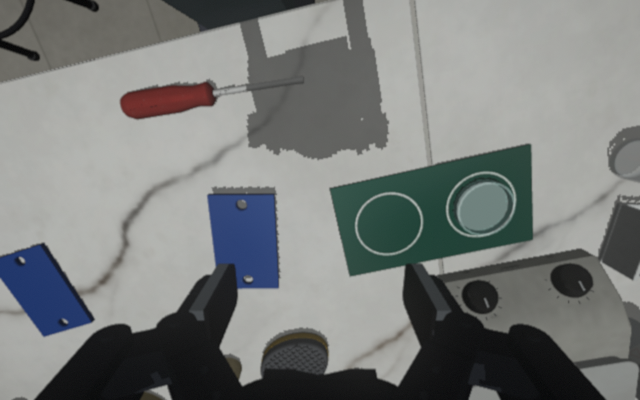

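The first dish stands in its ring (ring fit (.4861,.2825), dish (.4857,.2817)), and both plates are clear. Now a close look at the pile plate.

Call:
drive_tool(
  plan=[
    [-0.01,-0.0405,0,0,0,0,0.85],
    [-0.01,-0.0405,0,0,0,0,0.85],
    [-0.01,-0.0405,0,0,0,0,0.85],
    [-0.01,-0.0405,0,0,0,0,0.85],
    [-0.01,-0.0405,0,0,0,0,0.85],
    [-0.01,-0.0405,0,0,0,0,0.85],
    [-0.01,-0.0405,0,0,0,0,0.85],
    [-0.01,-0.0405,0,0,0,0,0.85],
    [0,0,0,0,0,0,0.85],
    [0,0,0,0,0,0,0.85],
  ],
)

```text
t: 10.4
tcp_pos: [0.4295, -0.215, 0.1994]
tool_rot: [0.107, 0.994, 0.001, -0.001]
force: [-0.6, -0.3, 0.8]
finger_gap: 0.927
gripper_force: 0.0
```

```bash
cat >> h.py <<'E'
def plate(s,T,x,y,ztop,ang):
    """refine: fit 110x68 plate by edges in rectified view (0.25mm/px) of plane ztop"""
    n=640;sc=.00025;c=np.array([x,y])
    Ti=np.linalg.inv(T);f=200/np.tan(np.radians(s['fov_y'])/2)
    a=np.radians(ang);ex=np.array([np.cos(a),np.sin(a)]);ey=np.array([-ex[1],ex[0]])
    j,i=np.mgrid[:n,:n];P=c+((i-n/2)*sc)[...,None]*ex+((j-n/2)*sc)[...,None]*ey
    q=np.concatenate([P,np.full(P.shape[:2]+(1,),ztop)],-1)@Ti[:3,:3].T+Ti[:3,3]
    mx=s['cx']-f*q[...,0]/q[...,2];my=s['cy']+f*q[...,1]/q[...,2]
    im=cv2.remap(s['image'],mx.astype(np.float32),my.astype(np.float32),cv2.INTER_CUBIC)
    b=im.astype(float);sat=(b[...,2]-b[...,0])/(b.sum(-1)+1);m=((sat>.18)*1).astype(np.uint8)
    k,l,st,_=cv2.connectedComponentsWithStats(m);i=1+np.argmax(st[1:,4]);m=(l==i).astype(np.uint8)
    r=cv2.minAreaRect(np.argwhere(m)[:,::-1].astype(np.float32))
    # median edges
    ed=[]
    mid=slice(n//2-100,n//2+100)
    xs=[np.where(row)[0] for row in m[mid]];ed+= [np.median([v[0] for v in xs]),np.median([v[-1]+1 for v in xs])]
    ys=[np.where(col)[0] for col in m[:,mid].T];ed+=[np.median([v[0] for v in ys]),np.median([v[-1]+1 for v in ys])]
    top=np.array([v[0] for v in ys]);bot=np.array([v[-1] for v in ys]);g=np.arange(len(ys))
    da=[np.degrees(np.polyfit(g,t,1)[0]) for t in(top,bot)]
    e=(np.array(ed)-n/2)*sc;o=c+ex*(e[0]+e[1])/2+ey*(e[2]+e[3])/2
    print('plate centre',o.round(4),'L,W',(e[1]-e[0]).round(4),(e[3]-e[2]).round(4),'ang',(ang+np.array(da)).round(2))
    return im
E
python3 - <<'E'
from h import *
w,T=wrist('w7.png');im=plate(w,T,.4845,-.2301,.006,5.8)
plate(w,T,.4845,-.2301,.006,6.0)
to(.469,.026,.1,77.9)
s=dict(np.load('w6.npz'));plate(s,s['T'],.4695,.026,.018,-12.1)
s=dict(np.load('w2.npz'));i2=plate(s,s['T'],.4695,.026,.018,-12.1)
cv2.imwrite('pics/rect.png',cv2.cvtColor(np.hstack([im,i2])[::2,::2],cv2.COLOR_RGB2BGR))
E
```

```text
plate centre [ 0.4844 -0.2295] L,W 0.1095 0.0668 ang [5.73 6.21]
plate centre [ 0.4844 -0.2295] L,W 0.1095 0.0668 ang [5.77 6.14]
t 10.45 tcp [ 0.4291 -0.2138  0.1994] yaw_y 77.77 tilt [-0.11  0.12] shift_tool_mm [ 11.6 242.6  99.8] turn_z -0.1323732439695675
plate centre [0.469  0.0261] L,W 0.1095 0.067 ang [-12.06 -12.  ]
plate centre [0.4689 0.0257] L,W 0.1095 0.0662 ang [ -6.74 -12.11]
```

View pics/rect.png

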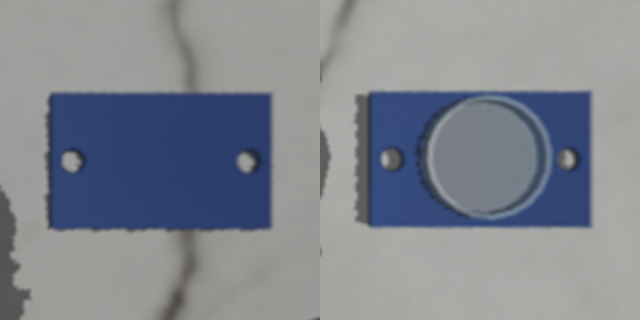

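The rectified view shows both plates sharp and rectangular: pile at (.4844,-.2295), 5.95°; spacer at (.469,.0261), -12.0°. Next I go to the spacer.

Call:
drive_tool(
  plan=[
    [0.0017,0.0347,0.02,0,0,0,1],
    [0.0017,0.0347,0.02,0,0,0,1],
    [0.0017,0.0347,0.02,0,0,0,1],
    [0.0017,0.0347,0.02,0,0,0,1],
    [0.0017,0.0347,0.02,0,0,0,1],
    [0.0017,0.0347,0.02,0,0,-0.2,1],
    [0.0017,0.0347,0.02,0,0,0,1],
    [0,0,0,0,0,0,1],
    [0,0,0,0,0,0,1],
    [0,0,0,0,0,0,1],
  ],
)

```text
t: 11.45
tcp_pos: [0.4692, 0.0252, 0.0608]
tool_rot: [0.105, 0.995, -0.0, 0.0]
force: [0.4, -1.1, -0.7]
finger_gap: 0.998
gripper_force: 0.0
```

```bash
python3 - <<'E'
from h import *
to(.469,.0261,.02,78)
E
```

```text
t 11.45 tcp [0.4692 0.0252 0.0608] yaw_y 78.0 tilt [ 0.03 -0.01] shift_tool_mm [ 0.4  0.9 40.8] turn_z -0.0006487328339090936
```

Call:
drive_tool(
  plan=[
    [0,0.0007,0.02,0,0,0,1],
    [0,0,0.015,0,0,0,1],
    [0,0,0.0055,0,0,0,1],
    [0,0,0,0,0,0,0.8],
    [0,0,0,0,0,0,0.65],
    [0,0,0,0,0,0,0.55],
    [0,0,0,0,0,0,0.5],
    [0,0,0,0,0,0,0.4],
    [0,0,0,0,0,0,0.4],
  ],
  newtons=30,
)

```text
t: 12.35
tcp_pos: [0.4698, 0.0252, 0.0209]
tool_rot: [0.105, 0.994, -0.0, 0.001]
force: [-1.3, -2.9, 7.5]
finger_gap: 0.779
gripper_force: 33.0
```

Call:
drive_tool(
  plan=[
    [0,0,-0.003,0,0,0,0.4],
    [0,0,-0.007,0,0,0,0.4],
    [0,0,-0.02,0,0,0,0.4],
    [0,0,-0.03,0,0,0,0.4],
    [0,0,-0.02,0,0,0,0.4],
    [0,0,0,0,0,0,0.4],
    [0,0,0,0,0,0,0.4],
  ],
)

```text
t: 13.05
tcp_pos: [0.4693, 0.0258, 0.1001]
tool_rot: [0.105, 0.994, 0.0, 0.0]
force: [-0.5, 0.8, -2.0]
finger_gap: 0.779
gripper_force: 34.5
```

```bash
python3 - <<'E'
from h import *
w,T=wrist('w8.png');st=manip.sense();print(st['force'])
C=cloud(w,T);k=(C-st['tcp_pos'])@R.from_quat(st['tool_rot']).as_matrix()
k=k[(abs(k[...,1])<.028)&(abs(k[...,0])<.06)&(abs(k[...,2])<.02)]
print(k.min(0).round(4),k.max(0).round(4),np.polyfit(k[:,0],k[:,2],1),np.polyfit(k[:,1],k[:,2],1))
z=st['tcp_pos'][2]-np.median(k[:,2]);print('top z rel',np.median(k[:,2]))
plate(w,T,st['tcp_pos'][0],st['tcp_pos'][1],z,-12)
to(.44,-.2295,.1,95.95)
E
```

```text
[-0.39627872  0.01258148 -2.05749625]
[-0.0559 -0.028  -0.0004] [0.0557 0.028  0.0088] [0.00365797 0.0018747 ] [-0.00097563  0.00190042]
top z rel 0.0018260681248487916
plate centre [0.4688 0.026 ] L,W 0.1108 0.0668 ang [-12.66 -11.51]
t 13.1 tcp [0.4689 0.0258 0.0995] yaw_y 77.95 tilt [-0.05  0.01] shift_tool_mm [ -25.1 -255.7   -0.6] turn_z -18.002100910146595
```

View pics/w8.png

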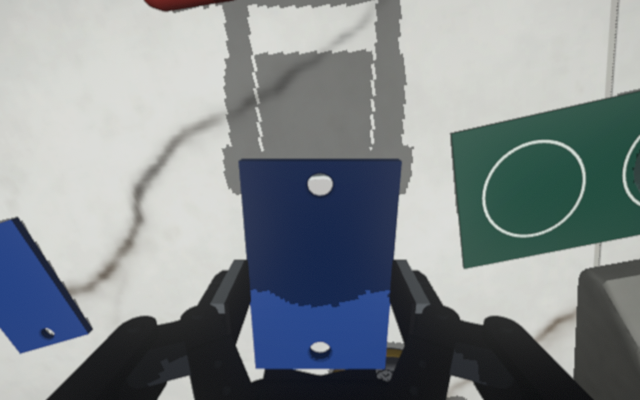

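The plate is held square and centred between the pads, corners about (240,158), (400,160), (386,368), (256,368). I carry it over and turn it.

Call:
drive_tool(
  plan=[
    [-0.0043,-0.0154,0,0,0,0,0.4],
    [-0.0086,-0.0308,0,0,0,0,0.4],
    [-0.0086,-0.0308,0,0,0,0,0.4],
    [-0.0086,-0.0308,0,0,0,0,0.4],
    [-0.0086,-0.0308,0,0,0,0,0.4],
    [-0.0086,-0.0308,0,0,0,0,0.4],
    [-0.0086,-0.0308,0,0,0,0,0.4],
    [-0.0086,-0.0308,0,0,0,-6,0.4],
    [-0.0043,-0.0154,0,0,0,-6,0.4],
    [0,0,0,0,0,-6,0.4],
  ],
)

```text
t: 14.1
tcp_pos: [0.4871, -0.2323, 0.0982]
tool_rot: [-0.052, 0.999, -0.0, -0.0]
force: [0.7, -0.2, -2.3]
finger_gap: 0.782
gripper_force: 34.5
```

Call:
drive_tool(
  plan=[
    [0,0,0.02,0,0,0,0.4],
    [0,0,0.02,0,0,0,0.4],
    [0,0,0.02,0,0,0,0.4],
    [0,0,0,0,0,0,0.4],
    [0,0,0,0,0,0,0.4],
    [0,0,0,0,0,0,0.4],
  ],
)

```text
t: 14.7
tcp_pos: [0.487, -0.2296, 0.04]
tool_rot: [-0.052, 0.999, -0.0, 0.0]
force: [-0.2, -0.3, -1.7]
finger_gap: 0.779
gripper_force: 34.8
```

```bash
python3 - <<'E'
from h import *
to(.4844,-.2295,.0145,95.95)
w,T=wrist('w9.png');to(.4844,-.2295,.0145,95.95);x,y,z=manip.sense()['tcp_pos'];plate(w,T,x,y,z-.0025,6)
E
```

```text
t 14.7 tcp [ 0.487  -0.2296  0.04  ] yaw_y 95.95 tilt [ 0.01 -0.01] shift_tool_mm [ 2.6  0.3 25.5] turn_z -0.002869887883079514
t 14.75 tcp [ 0.4872 -0.2297  0.0404] yaw_y 95.95 tilt [ 0.05 -0.04] shift_tool_mm [ 2.8  0.5 25.9] turn_z -0.00018100840152612818
plate centre [ 0.483  -0.2303] L,W 0.1155 0.0668 ang [5.43 6.1 ]
```

View pics/w9.png

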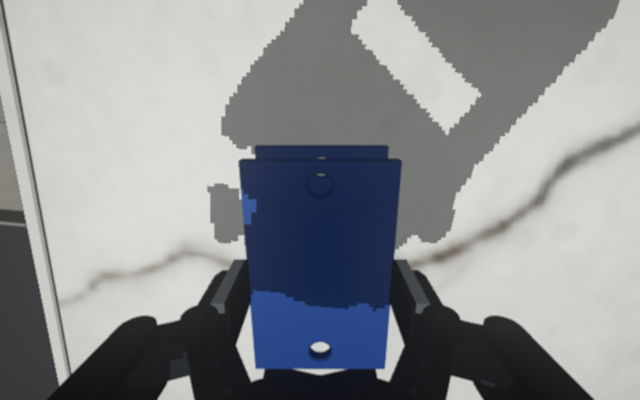

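The pile plate's near edge (row 146, cols 255–388) lies parallel to and centred under the held plate's edge (row 159, cols 240–401). I've now viewed 11 pictures, one over the limit of 10, so from here I use numbers only. Next I correct by 2.7 mm and lower.

Call:
drive_tool(
  plan=[
    [0.0027,0.0003,0.008,0,0,0,0.4],
    [0,0,0.008,0,0,0,0.4],
    [0,0,0.005,0,0,0,0.4],
    [0,0,0.002,0,0,0,0.4],
    [0,0,0,0,0,0,0.4],
    [0,0,0,0,0,0,0.4],
    [0,0,0,0,0,0,0.4],
  ],
)

```text
t: 15.45
tcp_pos: [0.4843, -0.2296, 0.017]
tool_rot: [-0.052, 0.999, -0.0, 0.0]
force: [0.0, -0.1, -1.7]
finger_gap: 0.778
gripper_force: 34.8
```

```bash
python3 - <<'E'
from h import *
to(.4844,-.2295,.0145,95.95)
E
```

```text
t 15.45 tcp [ 0.4843 -0.2296  0.017 ] yaw_y 95.94 tilt [ 0.02 -0.02] shift_tool_mm [-0.1  0.1  2.5] turn_z -0.00554766697496234
```

Call:
drive_tool(
  plan=[
    [0,0,0.001,0,0,0,0.4],
    [0,0,0.0007,0,0,0,0.4],
    [0,0,0,0,0,0,0.4],
    [0,0,0,0,0,0,0.4],
  ],
)

```text
t: 15.85
tcp_pos: [0.4841, -0.2295, 0.0151]
tool_rot: [-0.052, 0.999, -0.0, 0.0]
force: [0.9, 0.3, -2.0]
finger_gap: 0.783
gripper_force: 34.8
```

Call:
drive_tool(
  plan=[
    [0,0,0.0006,0,0,0,0.4],
    [0,0,0.0003,0,0,0,0.4],
    [0,0,0,0,0,0,0.4],
    [0,0,0,0,0,0,0.4],
  ],
)

```text
t: 16.25
tcp_pos: [0.4842, -0.2295, 0.015]
tool_rot: [-0.052, 0.999, -0.0, 0.0]
force: [-1.5, 0.6, 5.6]
finger_gap: 0.777
gripper_force: 35.5
```

Call:
drive_tool(
  plan=[
    [0,0,0,0,0,0,0.65],
    [0,0,0,0,0,0,0.75],
    [0,0,0,0,0,0,0.85],
    [0,0,0,0,0,0,0.95],
    [0,0,0,0,0,0,0.95],
    [0,0,-0.02,0,0,0,1],
    [0,0,-0.04,0,0,0,1],
    [0.015,0.01,-0.045,0,0,0,1],
    [0.02,0.02,-0.045,0,0,0,1],
    [0.02,0.03,-0.035,0,0,0,1],
  ],
)

```text
t: 17.25
tcp_pos: [0.4251, -0.1777, 0.1985]
tool_rot: [-0.051, 0.999, -0.001, 0.001]
force: [0.7, 0.2, -0.2]
finger_gap: 1.0
gripper_force: 0.0
```

Call:
drive_tool(
  plan=[
    [0,0,0,0,0,0,1],
    [0,0,0,0,0,0,1],
    [0,0,0,0,0,0,1],
  ],
)

```text
t: 17.55
tcp_pos: [0.4251, -0.1772, 0.1958]
tool_rot: [-0.052, 0.999, -0.0, 0.0]
force: [0.1, -0.6, 0.4]
finger_gap: 1.004
gripper_force: 0.0
```

```bash
python3 - <<'E'
from h import *
w,T=wrist('w10.png');plate(w,T,.4844,-.2295,.012,6)
C=cloud(w,T)
for x,y in((.44,-.234),(.484,-.24),(.484,-.22),(.53,-.225)):
  m=np.hypot(C[...,0]-x,C[...,1]-y)<.005;print(np.median(C[m][:,2]).round(4))
dish(w,T,.469,.026,.005,.03)
to(.469,.026,.1,77.9)
E
```

```text
plate centre [ 0.483  -0.2296] L,W 0.1098 0.0675 ang [5.79 6.3 ]
0.2487
0.0126
0.0125
0.0071
dish 810 [0.4696 0.0251] 0.0305
t 17.6 tcp [ 0.425  -0.1773  0.1954] yaw_y 95.92 tilt [-0.05  0.03] shift_tool_mm [-64.8 197.6  95.4] turn_z 18.022751742147065
```

Call:
drive_tool(
  plan=[
    [-0.0028,0.0352,0,0,0,0,1],
    [-0.0028,0.0352,0,0,0,0,1],
    [-0.0028,0.0352,0,0,0,0,1],
    [-0.0028,0.0352,0,0,0,0,1],
    [-0.0028,0.0352,0,0,0,0,1],
    [-0.0028,0.0352,0,0,0,6,1],
    [0,0,0,0,0,6,1],
    [0,0,0,0,0,6,1],
    [0,0,0,0,0,0,1],
    [0,0,0,0,0,0,1],
  ],
)

```text
t: 18.6
tcp_pos: [0.4197, 0.0349, 0.1954]
tool_rot: [0.104, 0.995, 0.0, -0.001]
force: [-0.1, 0.3, -0.4]
finger_gap: 1.001
gripper_force: 0.0
```

```bash
python3 - <<'E'
from h import *
w,T=wrist('w11.png')
dish(w,T,.469,.026,.006,.03);dish(w,T,.4858,.282,.009,.03);rings(w,T)
to(.469,.025,.06,78)
E
```

```text
dish 584 [0.4695 0.0259] 0.0303
dish 931 [0.486  0.2813] 0.031
mat [0.4822 0.2391 0.003 ] [[0.4294, 0.1224], [0.431, 0.3343], [0.5377, 0.362], [0.541, 0.1293]]
ring ((0.48708102107048035, 0.18216688930988312), (0.07737934589385986, 0.07813594490289688), 115.04956817626953)
ring ((0.48649096488952637, 0.2834303081035614), (0.0767655149102211, 0.08127323538064957), 139.307373046875)
t 18.65 tcp [0.4197 0.0348 0.1956] yaw_y 78.01 tilt [-0.09  0.02] shift_tool_mm [-50.5   0.7 135.5] turn_z 0.006359007353012203
```

Call:
drive_tool(
  plan=[
    [-0.0085,0.0002,0.0225,0,0,0,0.9],
    [-0.0085,0.0002,0.0225,0,0,0,0.75],
    [-0.0085,0.0002,0.0225,0,0,0,0.75],
    [-0.0085,0.0002,0.0225,0,0,0,0.75],
    [-0.0085,0.0002,0.0225,0,0,0,0.75],
    [-0.0085,0.0002,0.0225,0,0,0,0.75],
    [0,0,0,0,0,0,0.75],
    [0,0,0,0,0,0,0.75],
    [0,0,0,0,0,0,0.75],
  ],
  newtons=20,
)

```text
t: 19.55
tcp_pos: [0.4694, 0.0255, 0.0621]
tool_rot: [0.105, 0.994, -0.0, 0.0]
force: [-1.0, 0.7, -0.7]
finger_gap: 0.87
gripper_force: 0.0
```

```bash
python3 - <<'E'
from h import *
w,T=wrist();dish(w,T,.469,.026,.006,.03)
to(.4695,.0256,.0127,78)
E
```

```text
dish 1780 [0.4696 0.0258] 0.0302
t 19.6 tcp [0.4696 0.0256 0.0623] yaw_y 77.95 tilt [ 0.06 -0.01] shift_tool_mm [ 0.1  0.  49.6] turn_z -0.046973137397515075
```

Call:
drive_tool(
  plan=[
    [0,0,0.02,0,0,0,0.75],
    [0,0,0.018,0,0,0,0.75],
    [0,0,0.009,0,0,0,0.75],
    [0,0,0.0025,0,0,0,0.75],
    [0,0,0,0,0,0,0.6],
    [0,0,0,0,0,0,0.4],
    [0,0,0,0,0,0,0.3],
    [0,0,0,0,0,0,0.2],
    [0,0,0,0,0,0,0.2],
    [0,0,0,0,0,0,0.2],
  ],
)

```text
t: 20.6
tcp_pos: [0.4699, 0.0256, 0.0128]
tool_rot: [0.105, 0.994, -0.0, 0.001]
force: [-1.0, -0.0, 6.9]
finger_gap: 0.7
gripper_force: 21.1
```

Call:
drive_tool(
  plan=[
    [0,0,-0.003,0,0,0,0.2],
    [0,0,-0.01,0,0,0,0.2],
    [0,0,-0.02,0,0,0,0.2],
    [0,0,-0.025,0,0,0,0.2],
    [0,0,0,0,0,0,0.2],
    [0,0,0,0,0,0,0.2],
  ],
)

```text
t: 21.2
tcp_pos: [0.47, 0.0256, 0.0706]
tool_rot: [0.105, 0.994, -0.0, 0.001]
force: [-0.3, -0.0, -0.5]
finger_gap: 0.694
gripper_force: 21.9
```

```bash
python3 - <<'E'
from h import *
w,T=wrist('w12.png');st=manip.sense();C=cloud(w,T);k=(C-st['tcp_pos'])@R.from_quat(st['tool_rot']).as_matrix()
k=k[(abs(k[...,1])<.0285)&(abs(k[...,0])<.035)&(abs(k[...,2])<.015)];print(len(k),k.min(0),k.max(0))
to(.4872,.1820,.03,77.9)
E
```

```text
11899 [-0.03000107 -0.02848588 -0.00177602] [0.03001169 0.02849562 0.01171936]
t 21.25 tcp [0.4695 0.0257 0.07  ] yaw_y 77.94 tilt [ 0.01 -0.  ] shift_tool_mm [ 15.3 156.6  40. ] turn_z 0.043116913520435673
```

Call:
drive_tool(
  plan=[
    [0.002,0.02,0,0,0,0,0.2],
    [0.0035,0.036,0,0,0,0,0.2],
    [0.0035,0.036,0,0,0,0,0.2],
    [0.0035,0.036,0,0,0,0,0.2],
    [0.0028,0.0286,0,0,0,0,0.2],
    [0,0,0.015,0,0,0,0.2],
    [0,0,0.015,0,0,0,0.2],
    [0,0,0.01,0,0,0,0.2],
    [0,0,0,0,0,0,0.2],
    [0,0,0,0,0,0,0.2],
  ],
)

```text
t: 22.25
tcp_pos: [0.487, 0.1817, 0.0293]
tool_rot: [0.105, 0.994, -0.0, -0.001]
force: [-0.1, 1.0, -0.6]
finger_gap: 0.694
gripper_force: 21.9
```

```bash
python3 - <<'E'
from h import *
to(.4872,.1820,.0155,77.9)
E
```

```text
t 22.25 tcp [0.487  0.1817 0.0293] yaw_y 77.91 tilt [-0.08 -0.01] shift_tool_mm [-0.1  0.4 13.8] turn_z 0.013296028319729203
```

Call:
drive_tool(
  plan=[
    [0,0.0003,0.006,0,0,0,0.2],
    [0,0,0.003,0,0,0,0.2],
    [0,0,0.002,0,0,0,0.2],
    [0,0,0.001,0,0,0,0.2],
    [0,0,0,0,0,0,0.2],
    [0,0,0,0,0,0,0.2],
  ],
)

```text
t: 22.85
tcp_pos: [0.4875, 0.1823, 0.018]
tool_rot: [0.105, 0.994, 0.0, 0.0]
force: [-0.7, 0.1, 0.5]
finger_gap: 0.696
gripper_force: 21.9
```

Call:
drive_tool(
  plan=[
    [0,0,0.0006,0,0,0,0.2],
    [0,0,0.0004,0,0,0,0.2],
    [0,0,0,0,0,0,0.2],
    [0,0,0,0,0,0,0.2],
  ],
)

```text
t: 23.25
tcp_pos: [0.4874, 0.1823, 0.0169]
tool_rot: [0.105, 0.994, 0.0, 0.0]
force: [-0.1, -0.4, -0.8]
finger_gap: 0.697
gripper_force: 21.9
```

Call:
drive_tool(
  plan=[
    [0,0,0.0007,0,0,0,0.2],
    [0,0,0.0003,0,0,0,0.2],
    [0,0,0,0,0,0,0.2],
    [0,0,0,0,0,0,0.2],
  ],
)

```text
t: 23.65
tcp_pos: [0.4874, 0.1823, 0.016]
tool_rot: [0.105, 0.994, 0.0, 0.0]
force: [-0.9, -0.5, 0.7]
finger_gap: 0.693
gripper_force: 22.0
```

Call:
drive_tool(
  plan=[
    [0,0,0.0004,0,0,0,0.2],
    [0,0,0.0003,0,0,0,0.2],
    [0,0,0,0,0,0,0.2],
    [0,0,0,0,0,0,0.2],
  ],
)

```text
t: 24.05
tcp_pos: [0.4874, 0.1823, 0.0159]
tool_rot: [0.105, 0.994, 0.0, 0.0]
force: [-1.1, -0.9, 7.0]
finger_gap: 0.692
gripper_force: 22.5
```

Call:
drive_tool(
  plan=[
    [0,0,0,0,0,0,0.45],
    [0,0,0,0,0,0,0.6],
    [0,0,0,0,0,0,0.75],
    [0,0,0,0,0,0,0.85],
    [0,0,-0.01,0,0,0,0.85],
    [0,0,-0.04,0,0,0,0.85],
    [0.01,-0.04,-0.045,0,0,0,0.85],
    [0.01,-0.04,-0.045,0,0,0,0.85],
    [0.01,-0.04,-0.045,0,0,0,0.85],
    [0.005,-0.038,0,0,0,0,0.85],
  ],
)

```text
t: 25.05
tcp_pos: [0.4319, 0.0543, 0.1802]
tool_rot: [0.104, 0.995, -0.0, 0.005]
force: [0.6, -0.5, -0.2]
finger_gap: 0.923
gripper_force: 0.0
```

Call:
drive_tool(
  plan=[
    [0,0,0,0,0,0,0.85],
    [0,0,0,0,0,0,0.85],
    [0,0,0,0,0,0,0.85],
    [0,0,0,0,0,0,0.85],
  ],
)

```text
t: 25.45
tcp_pos: [0.4301, 0.0561, 0.1754]
tool_rot: [0.104, 0.995, 0.0, -0.0]
force: [0.5, 0.1, -0.6]
finger_gap: 0.923
gripper_force: 0.0
```

```bash
python3 - <<'E'
from h import *
w,T=wrist('w13.png')
dish(w,T,.487,.182,.009,.03);dish(w,T,.4858,.282,.009,.03);rings(w,T);plate(w,T,.4844,-.2295,.012,6)
C=cloud(w,T)
for c in((.487,.182),(.486,.282)):
  m=(np.hypot(C[...,0]-c[0],C[...,1]-c[1])<.031)&(C[...,2]>.0);q=C[m];a=np.arctan2(q[:,1]-c[1],q[:,0]-c[0])
  print([np.percentile(q[abs(np.angle(np.exp(1j*(a-t))))<.5][:,2],95).round(4) for t in(0,1.57,3.14,-1.57)])
E
```

```text
dish 816 [0.487  0.1812] 0.0304
dish 1049 [0.4852 0.2821] 0.031
mat [0.4815 0.2394 0.003 ] [[0.4285, 0.1243], [0.4308, 0.334], [0.5377, 0.3613], [0.5405, 0.1294]]
ring ((0.4872402846813202, 0.18228566646575928), (0.07721027731895447, 0.07857085764408112), 113.88238525390625)
ring ((0.486393004655838, 0.28336408734321594), (0.07649381458759308, 0.08102986216545105), 138.51356506347656)
plate centre [ 0.4829 -0.226 ] L,W 0.1098 0.0768 ang [5.74 6.22]
[np.float64(0.0156), np.float64(0.0154), np.float64(0.0157), np.float64(0.0155)]
[np.float64(0.0154), np.float64(0.0153), np.float64(0.0157), np.float64(0.0155)]
```

```bash
python3 -c "
from station import manip
print(manip.sign_off())"
```

```text
the job is handed in; nothing more can be done
None
```

The job is handed in at about 25.5 s: both dishes stand level, about 1–1.5 mm off their ring centres, and the spacer plate lies flat and square on the pile plate, about 1.4 mm off along its length; I viewed 11 pictures, one over the limit of 10.

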